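Uncover the sample turntable and set it to home

ROBOT

A 7-joint arm with a two-finger parallel gripper is mounted at the origin on the work surface; the furniture and walls round the work are solid. World frame = base frame: x ahead of the robot, y to its left, z up, the work surface at z = 0. Lengths are in m, angles in rad, forces in N, time in s.
With the tool pointing down it reaches from about 0.425 to 0.925 m from the base axis. Payload 6.8 kg.
Tool frame: the origin (TCP) lies on the centre line of the jaws, within the pads' length; the fingertips stand 17 mm ahead of it and the grasp point (between the pads) lies 2 mm behind it; z points along the fingers, x is the direction in which the jaws open and shut, and the axes are right-handed (so a half turn about z gives the same grasp; the last joint's range is limited). The gripper opens to 85 mm and grips with 20 to 120 N. Pads are 22 mm wide; open, the fingers measure 114 mm over their backs; the gripper's body (76 mm by 85 mm) begins 54 mm behind the grasp point. The pads swing forward as they close: fully open they stand 13 mm farther back than shut.
Start: joints at [1.082, 0.477, 0.022, 1.555, -0.011, 1.109, -0.083], TCP at [0.251, -0.627, 0.248] pointing down, gripper open.
Joint ranges: [-2.96, 2.96], [-0.34, 2.1], [-1.41, 1.46], [0.24, 2.44], [-1.37, 4.51], [0.17, 1.92], [-2.96, 2.96]. Speed limits (rad/s): [2.39, 2.39, 3.14, 3.14, 3.14, 3.14, 3.14].

INTERFACE

Orientations are given as a unit quaternion [w, x, y, z].
In Python, from station import status, read_camera, camera_model, bot gives the robot as it stands.
- The arm moves only by the tool arm_command, never from a script. Its argument "series" is a list of rows, each a list of 3 entries, a list of its own where there are three numbers: the finger opening in mm, from 0 to 85.4, then the shift along the tool's x, y, z in mm, then the turn about the tool's z in rad. In form: [[gripper, [dx, dy, dz], roll], ...]. A call has 1 to 8 rows; each row is the pose to reach, as a shift and turn from the pose commanded when the call began, along the tool's axes at that moment; what a row does not reach only later rows make up. A row lasts 1/8 s, in which the tool goes at most 62.5 mm and 10.7 degrees, less where a joint would pass 70% of its speed; a pose out of reach is approached as far as the arm can. A call with a gripper value outside its range is refused whole. The fingers move at their own pace and stop on an object; "squeeze" is the grip in N (left out, the last holds). Time passes only in rows, so rows that repeat a pose let the fingers close. It gives the time, the measured TCP pose, the force and the opening at its end, in the units of the state.
- status.get_obs(): the state, without advancing time (a new reading comes with each control period).
- read_camera(name): name is "scene" or "side" or "wrist"; returns the picture (384x512x3 uint8, blue, green, red); there is no depth.
- camera_model(name): a dict with "fov_y" (degrees; the focal length in pixels is half the picture's height over the tangent of half this angle, whatever the lens; pixels are square), "cx", "cy" (the principal point, pixels), "R" (3x3) and "t" (3): a world point X has camera coordinates R X + t. Camera axes: x right, y down, z forward; pixel columns grow to the right and rows downward; lengths in m; the calibration is good to about 2 mm. The wrist camera is an equidistant fisheye: a pixel r from the principal point sees the ray r / f radians off the axis. A picture is of the moment at which its call begins: read the wrist's pose just before it. camera_model takes no time and is no camera call; for the wrist camera it gives the pose at the moment of the call.
- bot.hand_in(): hands the job in, once; it reports no verdict.
The state is a dict: "t": time; "q": joint angles; "joint_vel": joint speeds; "joint_torque": joint torques, N m; "eef_pos": TCP position; "tool_rot": TCP orientation; "contact_force": force on the tool from outside, world axes, zero at the start; "torque": the same for the moment, N m; "gripper_width": opening from 0.0 (shut) to 1.0 (fully open).
Only numpy, scipy, OpenCV 4.12 (cv2) and the standard library are available. Lean on these libraries where they do the work, as an engineer would, in place of code of your own. Each camera call takes 0.05 s, during which the arm holds its last target.

TASK

The sample turntable has to go back to its home position. Swing its cover up until it stands vertical, lift it off its hinges and lay it flat, either side up, on the free bench to the right of the unit without dropping it. Then turn the turntable by pushing its finger ribs until the notch in its rim points squarely at the raised arrowhead on the deck; leave the other things on the bench as they are.

Things in the scene. Friction and masses are not known exactly. Their poses are not given: they have to be found in the camera images.
- turntable_unit: white bench unit, fixed, 190 x 206 mm, 62 mm high to its deck, with a 52 mm wide, 52 mm high control pod on its left (+y). Origin on the bench under the turntable's axis; x to its back (hinge side), y left, z up. Hinge posts at the back rise to z = 110 mm. A moulded arrowhead, 10 mm long and 3 mm high, lies on the deck at the front and points at the turntable
- turntable (a joint): turning angle (rad) of the grey turntable, a 132 mm disc on the unit's vertical axis, top 66 mm above the bench; counter-clockwise from above is positive, no stops, home is 0 or any whole turn. One rim notch, 13 mm wide, 14 mm deep, at 180 degrees from the unit's +x when home. Its friction of 0.06 N m (about 1 N at a rib) keeps it where it is left
- notch (a point): point on the turntable in the middle of its rim notch, 59 mm from the axis, 66 mm above the bench; it turns with the turntable
- home_point (a point): fixed point of the unit where the middle of the notch is when the turntable is home: 59 mm in front (-x) of the turning axis, straight before the tip of the arrowhead, 66 mm above the bench
- hinge (a point): fixed middle of the line where the cover's pins rest, 82 mm behind (+x) the turntable's axis, 82 mm above the bench. The pins lie in slots open at the top, 7 mm above pin centre. A 13 mm tail behind the pins catches under a keeper, so the cover lifts off only when raised beyond about 60 degrees. About 10 degrees past vertical it leans on the hinge posts and stays
- cover: loose cover, about 0.28 kg, grey frame and clear pane, 170 mm wide. Origin in the middle of its hinge pins (along y, 6.4 mm thick). Closed: level, x to the back, z up; panel 4 mm thick at z = 0 reaches 165 mm before the pins (-x), skirt down to z = -20 mm. It swings freely. Flat on the bench its origin is 20 mm up with the skirt down, 6 mm with the skirt up
- bar (a point): middle of the cover's round handle bar: 12 mm thick, 92 mm free length along the cover's y, 201 mm before the pins in the panel's plane, a 30 mm open gap between bar and panel; it can be gripped across from above with the cover closed or vertical. Keep clear: a centrifuge 0.30 m high stands behind the bench on the right, front at x = 0.68, left side at y = -0.05
- sample_pot: capped specimen pot, 52 mm wide, 62 mm high, upright behind the unit; origin under its centre; bystander
- dropper_grey: small dropper bottle with grey cap, 25 mm wide, 71 mm high, upright behind the unit; origin under its centre; bystander
- lab_timer: flat timer, 70 x 66 x 19 mm, lying on the bench to the right; origin under its centre; bystander
- tape: roll of tape, 53 mm wide, 12 mm high, lying to the left, before the unit; origin under its centre; bystander
- rib (a point): middle of the top of one of six alike radial finger ribs on the turntable's rim: 5 mm thick, 11 mm high, from 47 to 65 mm from the axis, tops 77 mm above the bench; this point is 56 mm from the axis. They are 60 degrees apart; at home they lie at 30 (this one), 90, 150, 210, 270, 330 degrees from the unit's +x, the notch midway between two of them

How it is judged:
By the outcome, as a careful person would: the job done as asked, in the order asked, and still so for the second after the job is handed in, with the robot touching nothing.
It also fails if it takes over 61 s, if anything falls off the work surface, if the arm or the gripper's body presses on something with over 40 N, if the wrist force passes 120 N, or if a joint passes its speed limit or range.

## Working session

There is one attempt and no reset: what is moved stays moved. The work goes in short steps, Python scripts to look and compute and a tool call to move; the robot and the scene stay as the last step left them, time stands still between calls to the robot, and variables do not carry over. Pictures are saved under pics/ and viewed, and the job is handed in when it is done.

Besides the shell and the picture viewer there is one more tool, called after "Emit:" by a JSON object that holds its "api" and its "payload", one argument or row to a line. arm_command: Moves the arm, as the interface text tells. Its arguments: {"type":"object","properties":{"series":{"type":"array"},"squeeze":{"type":"number"}},"required":["series"]}

```bash
ls; mkdir -p pics; python3 - <<'E'
from station import status, read_camera, camera_model
import cv2
s=status.get_obs(); print(s)
for n in ["scene","side","wrist"]:
    m=camera_model(n); print(n,m)
    cv2.imwrite(f"pics/{n}0.png",read_camera(n))
E
```

```text
pics
{'t': 0.0, 'q': array([ 1.08190993,  0.47779167,  0.02233485,  1.5564451 , -0.01153166,
        1.10928416, -0.08307496]), 'joint_vel': array([ 0.00049606,  0.00081576,  0.00018456,  0.00166555, -0.00057654,
       -0.00031654, -0.00452557]), 'joint_torque': array([-1.24675244e-03, -5.96459699e+01,  1.60714701e+00, -2.81201327e+01,
        1.24574019e-02,  9.35408782e-03,  8.25244172e-06]), 'eef_pos': array([ 0.25065803, -0.62613705,  0.24733391]), 'tool_rot': array([-4.61191762e-04,  8.28155727e-01, -5.60497352e-01, -7.73255386e-04]), 'contact_force': array([0.54955908, 0.09526358, 0.9217206 ]), 'torque': array([-0.03614283, -0.02233901, -0.01368179]), 'gripper_width': 0.998890020652962}
scene {'fov_y': 47.36766559502321, 'cx': 255.86415444389823, 'cy': 186.70306109932503, 'R': array([[-0.46449063, -0.88557198, -0.00327321],
       [-0.68719343,  0.36276568, -0.62941738],
       [ 0.55858181, -0.29010915, -0.77706051]]), 't': array([0.19458798, 0.47426943, 0.99828722])}
side {'fov_y': 52.23040310209241, 'cx': 257.68488679441833, 'cy': 195.46775054467835, 'R': array([[ 0.99593599, -0.08846833, -0.01687771],
       [-0.05023211, -0.39008876, -0.91940606],
       [ 0.07475451,  0.91651739, -0.39294738]]), 't': array([-0.55873728,  0.09258427,  1.16440941])}
wrist {'fov_y': 65.70646984690485, 'cx': 257.45523042080686, 'cy': 191.52196563656153, 'R': array([[ 0.37080291, -0.92871054, -0.00139353],
       [-0.89165759, -0.35642772,  0.27911651],
       [-0.25971514, -0.10225467, -0.96025623]]), 't': array([-0.67509807, -0.03641685,  0.3804519 ])}
```

View pics/scene0.png

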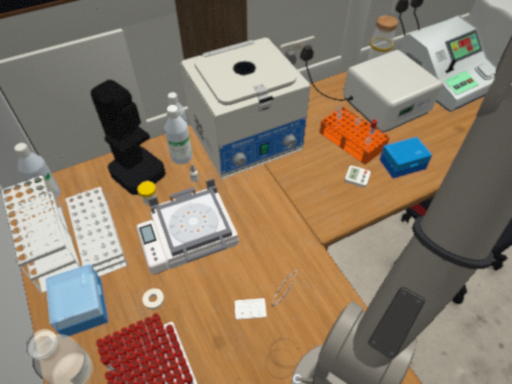

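View pics/side0.png

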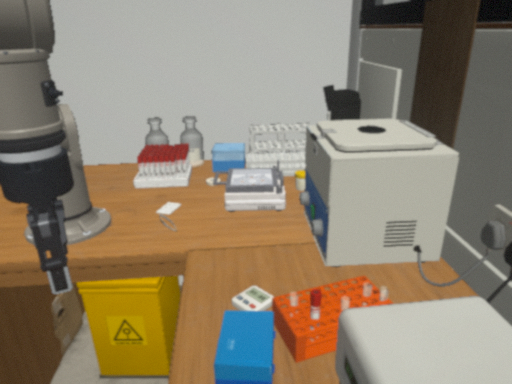

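View pics/wrist0.png

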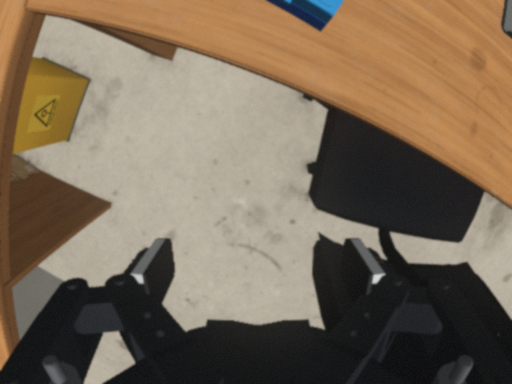

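```bash
cat > h.py <<'E'
import numpy as np, cv2
from station import camera_model
def K(m): 
    f=192/np.tan(np.radians(m['fov_y']/2)); return f
def ray(name,u,v,m=None):
    m=m or camera_model(name); f=K(m); R=np.array(m['R']);t=np.array(m['t'])
    x=(u-m['cx']);y=(v-m['cy'])
    if name=='wrist':
        r=np.hypot(x,y);th=r/f; d=np.array([x/r*np.sin(th),y/r*np.sin(th),np.cos(th)]) if r>0 else np.array([0,0,1.])
    else: d=np.array([x/f,y/f,1.])
    return -R.T@t, R.T@d
def onz(name,u,v,z,m=None):
    c,d=ray(name,u,v,m); return c+d*(z-c[2])/d[2]
def proj(name,X,m=None):
    m=m or camera_model(name); f=K(m); p=np.array(m['R'])@np.array(X)+np.array(m['t'])
    if name=='wrist':
        r=np.hypot(p[0],p[1]);th=np.arctan2(r,p[2]); return m['cx']+f*th*p[0]/r, m['cy']+f*th*p[1]/r
    return m['cx']+f*p[0]/p[2], m['cy']+f*p[1]/p[2]
def tri(obs):
    A=np.zeros((3,3));b=np.zeros(3)
    for n,u,v in obs:
        c,d=ray(n,u,v);d=d/np.linalg.norm(d);P=np.eye(3)-np.outer(d,d);A+=P;b+=P@c
    return np.linalg.solve(A,b)
def crop(img,x0,y0,w,h,s,fn):
    cv2.imwrite(fn,cv2.resize(img[y0:y0+h,x0:x0+w],None,fx=s,fy=s,interpolation=cv2.INTER_CUBIC))
E
python3 - <<'E'
from h import *
crop(cv2.imread('pics/scene0.png'),120,170,130,110,6,'pics/sc0z.png')
crop(cv2.imread('pics/side0.png'),200,150,120,75,6,'pics/si0z.png')
E
```

```text
(no output)
```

View pics/sc0z.png

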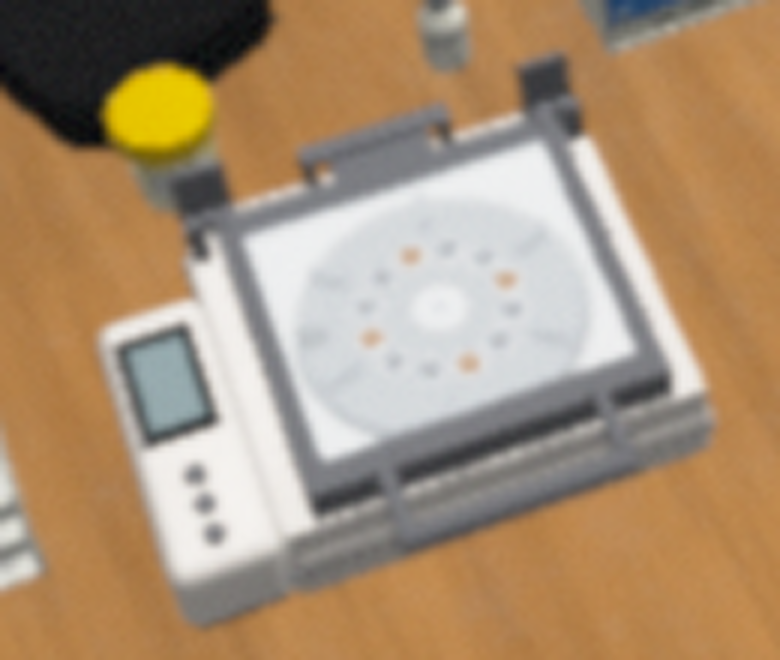

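View pics/si0z.png

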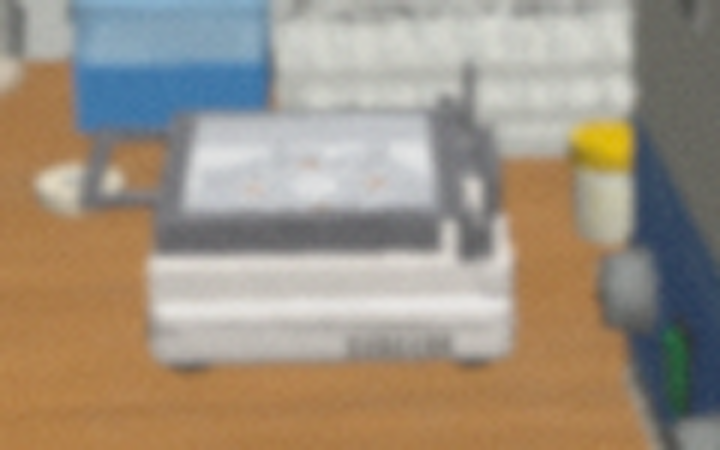

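```bash
python3 - <<'E'
from h import *
def s(x,y): return ('scene',120+(x+.5)/6-.5,170+(y+.5)/6-.5)
def d(x,y): return ('side',200+(x+.5)/6-.5,150+(y+.5)/6-.5)
print('hub',tri([s(440,308),d(318,185)]),onz(*s(440,308),.066))
b1=onz(*s(402,541),.082);b2=onz(*s(640,462),.082);print('bar',b1,b2,np.linalg.norm(b1-b2),(b1+b2)/2)
for n,p in dict(FL=(312,480),FR=(668,362),BL=(222,212),BR=(555,120)).items(): print(n,onz(*s(*p),.084))
print('unit front bottom?')
for n,p in dict(podFL=(180,590),podBL=(103,328),podbackR=(195,300)).items(): print(n,onz(*s(*p),.052))
print('unit FR deck',onz(*s(708,400),.062))
print('posts',onz(*s(570,70),.11),onz(*s(180,185),.11))
print('cap',onz(*s(160,100),.062),'dropper',onz(*s(443,0),.071), onz(*s(447,60),0))
for n in ['scene','side']:
    m=camera_model(n);print(-m['R'].T@m['t'])
print('timer',onz('scene',250,309,.019),'tape',onz('scene',153,298,.012))
print('cf corners',[onz('scene',u,v,0)[:2].round(3) for u,v in [(222,178),(307,148),(185,110)]])
print('bench edge',[onz('scene',u,v,0)[:2].round(3) for u,v in [(325,246),(360,310),(250,160)]])
E
```

```text
hub [0.55561214 0.12641615 0.07007282] [0.55708942 0.12568181 0.066     ]
bar [0.4414203 0.1891904 0.082    ] [0.42935816 0.08212626 0.082     ] 0.10774147173764792 [0.43538923 0.13565833 0.082     ]
FL [0.48656905 0.21274334 0.084     ]
FR [0.46950627 0.04916793 0.084     ]
BL [0.64314634 0.19832201 0.084     ]
BR [0.62069285 0.03717945 0.084     ]
unit front bottom?
podFL [0.48160535 0.28097063 0.052     ]
podBL [0.63004067 0.26769605 0.052     ]
podbackR [0.62510893 0.22418583 0.052     ]
unit FR deck [0.4560055  0.03664119 0.062     ]
posts [0.62533178 0.02496804 0.11      ] [0.64639017 0.21264002 0.11      ]
cap [0.74098625 0.2001392  0.062     ] dropper [0.7287189  0.05231361 0.071     ] [0.7497563  0.05001791 0.        ]
[-0.14132595  0.28988525  1.07487993]
[ 0.47407242 -1.08051594  0.53324397]
timer [0.27178329 0.09387173 0.019     ] tape [0.41831569 0.30150501 0.012     ]
cf corners [array([ 0.714, -0.032]), array([ 0.7  , -0.344]), array([ 1.075, -0.049])]
bench edge [array([ 0.347, -0.185]), array([ 0.145, -0.159]), array([ 0.742, -0.147])]
```

```bash
cat >> h.py <<'E'
from station import status
def goto(*targets):
    "each target: (x,y,z,heading_deg of tool x) -> rows in tool frame"
    s=status.get_obs(); p=s['eef_pos']; w,a,b,c=s['tool_rot']
    from scipy.spatial.transform import Rotation as Ro
    R=Ro.from_quat([a,b,c,w]).as_matrix(); h=np.degrees(np.arctan2(R[1,0],R[0,0]))
    print('t',round(float(s['t']),2),'at',p.round(4),'head',round(h,2),'zax',R[:,2].round(3),'F',s['contact_force'].round(1),'T',s['torque'].round(2),'g',round(float(s['gripper_width']),3),'q',s['q'].round(2))
    for x,y,z,hd in targets:
        d=R.T@(np.array([x,y,z])-p)*1000
        r=-np.radians((hd-h+180)%360-180)
        print([round(float(v),1) for v in d],round(float(r),3))
E
python3 - <<'E'
from h import *
print('timer?',onz('scene',357,175,.019))
print('seam',[onz('scene',u,v,0)[:2].round(3) for u,v in [(327,245),(295,205),(255,160)]])
print('seam side',[onz('side',u,v,0)[:2].round(3) for u,v in [(186,250),(310,243)]])
print('orange',onz('scene',330,140,.03),onz('scene',350,158,.0),'blue',onz('scene',400,175,0))
goto((.50,-.30,.34,-20),(.435,.136,.25,-6))
E
```

```text
timer? [ 0.51029692 -0.4100017   0.019     ]
seam [array([ 0.347, -0.191]), array([ 0.512, -0.184]), array([ 0.734, -0.162])]
seam side [array([ 0.356, -0.176]), array([ 0.686, -0.178])]
orange [ 0.6723197  -0.41429264  0.03      ] [ 0.59387893 -0.44618771  0.        ] blue [ 0.45731895 -0.54512094  0.        ]
t 0.15 at [ 0.2507 -0.6262  0.2475] head -68.18 zax [-0.001  0.001 -1.   ] F [-0.5 -0.7 -0.5] T [-0.03  0.04 -0.  ] g 1.005 q [ 1.08  0.48  0.02  1.56 -0.01  1.11 -0.08]
[-210.4, -352.7, -92.2] -0.841
[-639.2, -454.4, -1.6] -1.085
```

Emit:
{"api": "arm_command", "payload": {
  "series": [
    [60,[0,0,-60],0],
    [40,[-110,-170,-92],-0.4],
    [40,[-210,-352,-92],-0.84],
    [40,[-210,-352,-92],-0.84],
    [40,[-210,-352,-92],-0.84],
    [40,[-210,-352,-92],-0.84],
    [40,[-420,-440,-60],-1.08],
    [40,[-640,-455,-40],-1.085]
  ],
  "squeeze": 30
}}

```text
t: 1.15
eef_pos: [0.4507, -0.2532, 0.323]
tool_rot: [-0.0, 0.999, -0.05, 0.0]
contact_force: [1.2, -0.0, -0.4]
gripper_width: 0.468
```

```bash
python3 - <<'E'
from h import *
goto((.425,.14,.27,-6))
E
```

```text
t 1.15 at [ 0.4507 -0.2532  0.323 ] head -5.73 zax [ 0.001  0.001 -1.   ] F [ 1.2 -0.  -0.4] T [-0.04 -0.06 -0.04] g 0.468 q [ 0.71  0.17 -0.36  1.82  0.07  1.17  0.23]
[-64.9, -388.6, 53.2] 0.005
```

Emit:
{"api": "arm_command", "payload": {
  "series": [
    [40,[-20,-390,30],0],
    [40,[-20,-390,53],0],
    [40,[-50,-390,53],0],
    [40,[-50,-390,53],0],
    [40,[-50,-390,53],0],
    [40,[-50,-390,53],0],
    [40,[-50,-390,53],0],
    [40,[-50,-390,53],0]
  ]
}}

```text
t: 2.15
eef_pos: [0.4402, 0.1391, 0.2701]
tool_rot: [-0.0, 0.999, -0.05, -0.0]
contact_force: [0.0, 0.0, -0.0]
gripper_width: 0.468
```

```bash
python3 - <<'E'
from h import *
from station import read_camera
import pickle
goto((.43,.136,.2,-6))
m=camera_model('wrist'); pickle.dump(m,open('w1.pkl','wb')); print(-m['R'].T@m['t'])
cv2.imwrite('pics/w1.png',read_camera('wrist'))
im=cv2.imread('pics/w1.png'); cv2.imwrite('pics/w1z.png',cv2.resize(im,(800,600),interpolation=cv2.INTER_CUBIC))
E
```

```text
t 2.15 at [0.4402 0.1391 0.2701] head -5.78 zax [-0.001  0.    -1.   ] F [ 0.  0. -0.] T [-0.04 -0.01  0.03] g 0.468 q [ 0.2   0.16 -0.7   1.98  0.12  1.04 -0.65]
[-9.8, 4.1, 70.1] 0.004
[0.44777239 0.20834236 0.39722028]
```

View pics/w1z.png

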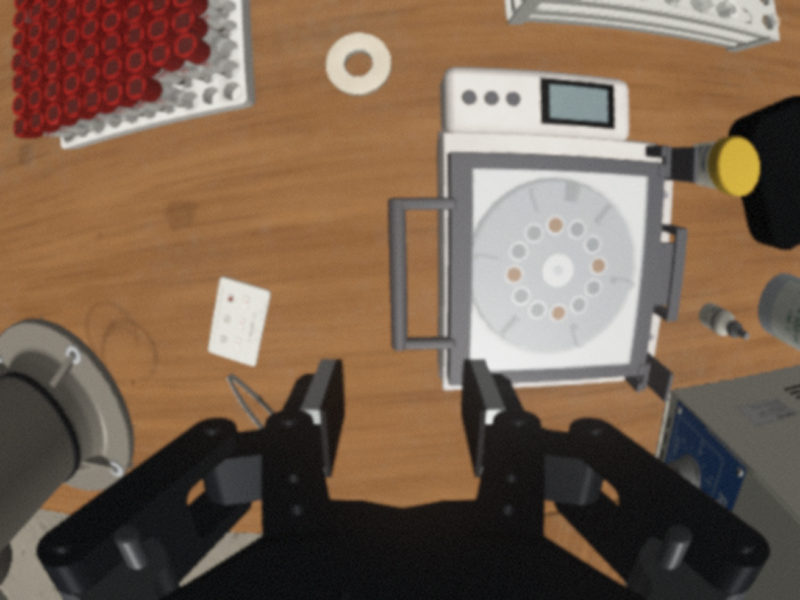

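```bash
python3 - <<'E'
from h import *
import pickle
m=pickle.load(open('w1.pkl','rb'))
k=1.5625
P=lambda x,y,z: onz('wrist',(x+.5)/k-.5,(y+.5)/k-.5,z,m)
a,b=P(398,203,.082),P(399,345,.082);print('bar',a,b,(a+b)/2,np.degrees(np.arctan2(*( (a-b)[:2]*[-1,1]))),np.linalg.norm(a-b))
h=P(558,270,.066);n=P(572,192,.066);print('hub',h,'notch',n-h,np.linalg.norm(n-h),np.degrees(np.arctan2(*(n-h)[1::-1])))
for q in [(451,154),(451,385),(664,160),(638,380)]: print(P(*q,.084))
print('podfront/back',P(448,72,.052),P(626,86,.052))
print('timer/card',P(238,321,0))
E
```

```text
bar [0.44184511 0.18535602 0.082     ] [0.4319172 0.0834056 0.082    ] [0.43688115 0.13438081 0.082     ] -5.561915528591581 0.1024326709882587
hub [0.55702004 0.12414469 0.066     ] notch [0.01345161 0.05836952 0.        ] 0.059899472115015014 77.02242279612273
[0.48040888 0.21517105 0.084     ]
[0.46756265 0.04769837 0.084     ]
[0.64149991 0.20546049 0.084     ]
[0.62380625 0.02989175 0.084     ]
podfront/back [0.48776622 0.27790484 0.052     ] [0.63003954 0.26531074 0.052     ]
timer/card [0.27879403 0.08859447 0.        ]
```

```bash
python3 - <<'E'
from h import *
goto((.4378,.135,.14,-5.3),(.4378,.135,.088,-5.3))
E
```

```text
t 2.2 at [0.4406 0.1373 0.2701] head -5.94 zax [-0.001 -0.    -1.   ] F [-0.5  0.1  0. ] T [-0.03 -0.04  0.03] g 0.47 q [ 0.2   0.16 -0.7   1.98  0.12  1.04 -0.65]
[-2.5, 2.6, 130.1] -0.011
[-2.5, 2.5, 182.1] -0.011
```

Emit:
{"api": "arm_command", "payload": {
  "series": [
    [28,[-2,3,50],-0.01],
    [28,[-2,3,100],-0.01],
    [28,[-2,3,140],-0.01],
    [28,[-2,3,140],-0.01],
    [28,[-2,3,140],-0.01]
  ]
}}

```text
t: 2.82
eef_pos: [0.4396, 0.1341, 0.1316]
tool_rot: [-0.0, 0.999, -0.048, 0.001]
contact_force: [0.3, 0.8, 0.9]
gripper_width: 0.329
```

```bash
python3 - <<'E'
from h import *
from station import read_camera
goto((.4378,.135,.088,-5.3))
m=camera_model('wrist'); print(proj('wrist',(.4378,.135,.082),m))
im=read_camera('wrist'); cv2.imwrite('pics/w2.png',cv2.resize(im,(800,600),interpolation=cv2.INTER_CUBIC))
E
```

```text
t 2.83 at [0.4396 0.1341 0.1316] head -5.53 zax [ 0.002  0.    -1.   ] F [0.3 0.8 0.9] T [ 0.02 -0.05 -0.03] g 0.329 q [ 0.11  0.36 -0.64  2.13  0.31  0.75 -0.82]
[-2.0, -0.7, 43.6] -0.004
(np.float64(253.89934913367796), np.float64(218.21075665050665))
```

View pics/w2.png

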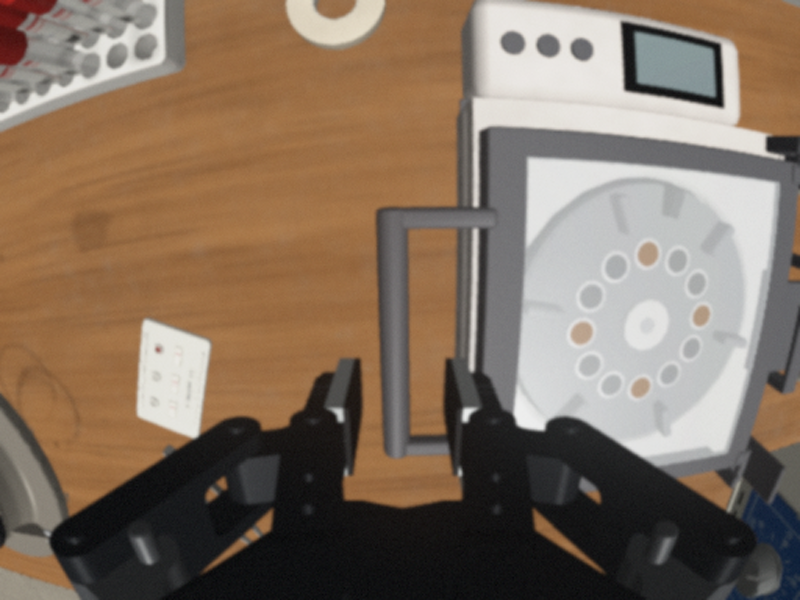

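Emit:
{"api": "arm_command", "payload": {
  "series": [
    [28,[-2,0,25],0],
    [28,[-2,0,44],0],
    [28,[-2,0,44],0],
    [6,[-2,0,44],0],
    [6,[-2,0,44],0],
    [6,[-2,0,44],0]
  ],
  "squeeze": 30
}}

```text
t: 3.62
eef_pos: [0.4371, 0.1351, 0.0877]
tool_rot: [-0.0, 0.999, -0.047, 0.001]
contact_force: [-3.3, -0.1, 6.7]
gripper_width: 0.127
```

```bash
python3 - <<'E'
from h import *
from station import read_camera
goto((.4378,.135,.088,-5.3))
im=read_camera('wrist'); cv2.imwrite('pics/w3.png',cv2.resize(im,(800,600),interpolation=cv2.INTER_CUBIC))
E
```

```text
t 3.62 at [0.4371 0.1351 0.0877] head -5.43 zax [ 0.002  0.    -1.   ] F [-3.3 -0.1  6.7] T [-0.05  0.65  0.08] g 0.127 q [ 0.06  0.43 -0.59  2.16  0.39  0.65 -0.9 ]
[0.7, 0.0, -0.3] -0.002
```

View pics/w3.png

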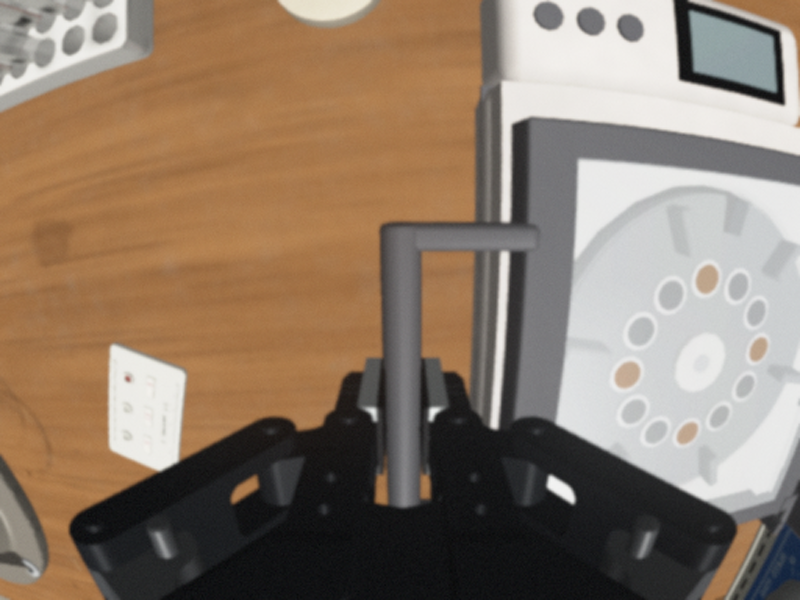

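Emit:
{"api": "arm_command", "payload": {
  "series": [
    [6,[1,0,-21],0],
    [6,[4.4,0,-42],0],
    [6,[10,0,-62],0],
    [6,[17,0,-82],0],
    [6,[27,0,-100.5],0],
    [6,[38,0,-118],0],
    [6,[51.5,0,-134.5],0],
    [6,[66.5,0,-149.5],0]
  ]
}}

```text
t: 4.68
eef_pos: [0.5008, 0.1275, 0.2368]
tool_rot: [0.001, 0.999, -0.047, -0.002]
contact_force: [-7.6, -2.1, 3.9]
gripper_width: 0.121
```

```bash
python3 - <<'E'
from h import *
from station import read_camera
goto((.4378,.135,.088,-5.3))
im=read_camera('scene'); crop(im,110,100,160,120,5,'pics/s4.png')
E
```

```text
t 4.67 at [0.5008 0.1275 0.2368] head -5.43 zax [-0.004 -0.003 -1.   ] F [-7.6 -2.1  3.9] T [-0.53  1.77  0.06] g 0.121 q [ 0.19  0.3  -0.67  1.9   0.22  1.01 -0.67]
[-62.8, -2.0, 149.0] -0.002
```

View pics/s4.png

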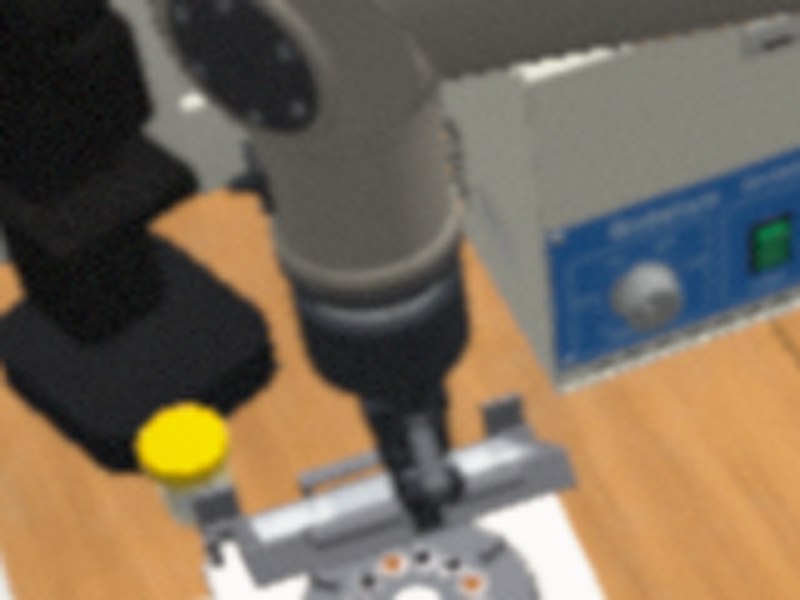

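Emit:
{"api": "arm_command", "payload": {
  "series": [
    [6,[15.5,0,-14.3],0],
    [6,[33,0,-26],0],
    [6,[52,0,-35.5],0],
    [6,[72,0,-43],0],
    [6,[92.5,0,-48.5],0],
    [6,[113,0,-52],0],
    [6,[134,0,-53],0],
    [6,[134,0,-53],0]
  ]
}}

```text
t: 5.72
eef_pos: [0.6375, 0.1162, 0.2906]
tool_rot: [-0.001, 0.999, -0.048, 0.001]
contact_force: [-0.9, 1.0, 5.8]
gripper_width: 0.122
```

```bash
python3 - <<'E'
from h import *
from station import read_camera
goto((.6384,.1171,.289,-5.3))
im=read_camera('side'); crop(im,190,70,140,105,5,'pics/d5.png')
im=read_camera('scene'); crop(im,110,100,160,120,5,'pics/s5.png')
E
```

```text
t 5.72 at [0.6375 0.1162 0.2906] head -5.46 zax [ 0.003  0.002 -1.   ] F [-0.9  1.   5.8] T [0.02 0.31 0.16] g 0.122 q [ 0.16  0.47 -0.61  1.55  0.28  1.22 -0.6 ]
[0.9, -0.9, 1.6] -0.003
```

View pics/d5.png

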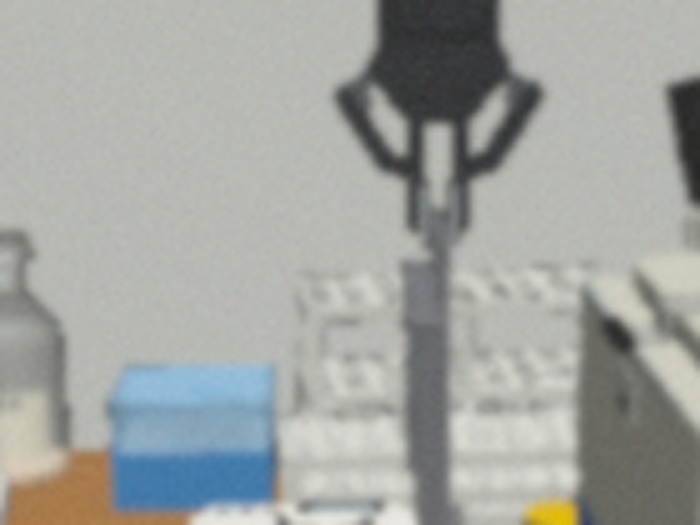

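View pics/s5.png

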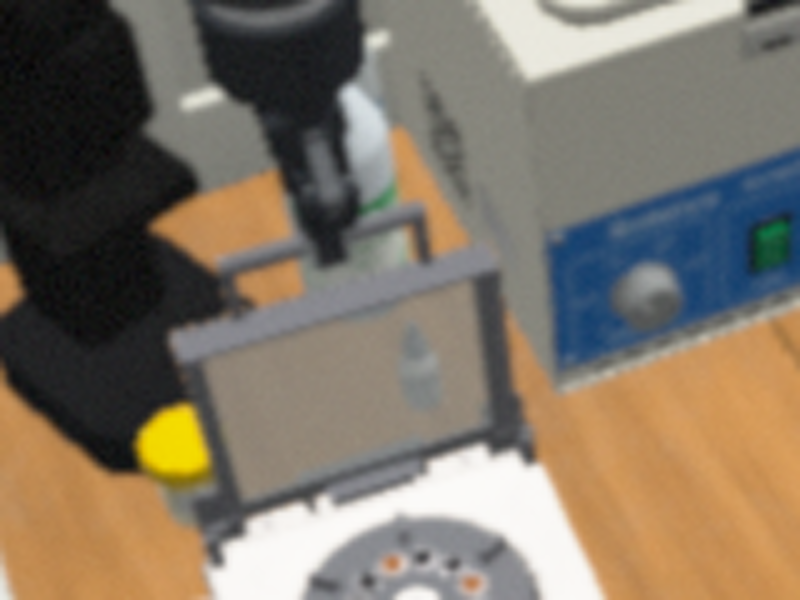

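Emit:
{"api": "arm_command", "payload": {
  "series": [
    [6,[0,0,-6],0],
    [6,[0,0,-14],0],
    [6,[0,0,-26],0],
    [6,[0,0,-40],0],
    [6,[0,0,-56],0],
    [6,[0,0,-70],0],
    [6,[0,0,-75],0],
    [6,[0,0,-75],0]
  ],
  "squeeze": 40
}}

```text
t: 6.82
eef_pos: [0.6363, 0.1157, 0.3641]
tool_rot: [-0.0, 0.999, -0.048, 0.0]
contact_force: [-0.6, 0.5, -3.0]
gripper_width: 0.121
```

```bash
python3 - <<'E'
from h import *
from station import read_camera
goto((.54,.12,.366,-5.4),(.54,-.12,.366,-3),(.60,-.17,.30,0),(.60,-.17,.23,0))
im=read_camera('side'); crop(im,190,30,140,130,5,'pics/d6.png')
im=read_camera('scene'); crop(im,110,70,160,120,5,'pics/s6.png')
E
```

```text
t 6.83 at [0.6363 0.1157 0.3641] head -5.45 zax [ 0. -0. -1.] F [-0.6  0.5 -3. ] T [-0.    0.01  0.02] g 0.121 q [ 0.16  0.42 -0.62  1.45  0.25  1.36 -0.57]
[-96.2, 4.9, -1.9] -0.001
[-73.4, 243.8, -1.9] -0.043
[-9.0, 287.9, 64.1] -0.095
[-9.0, 287.9, 134.1] -0.095
```

View pics/d6.png

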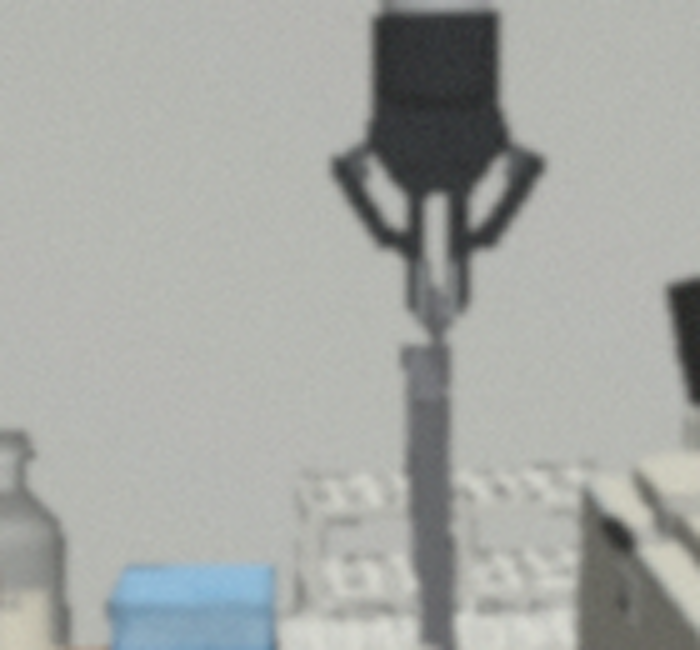

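View pics/s6.png

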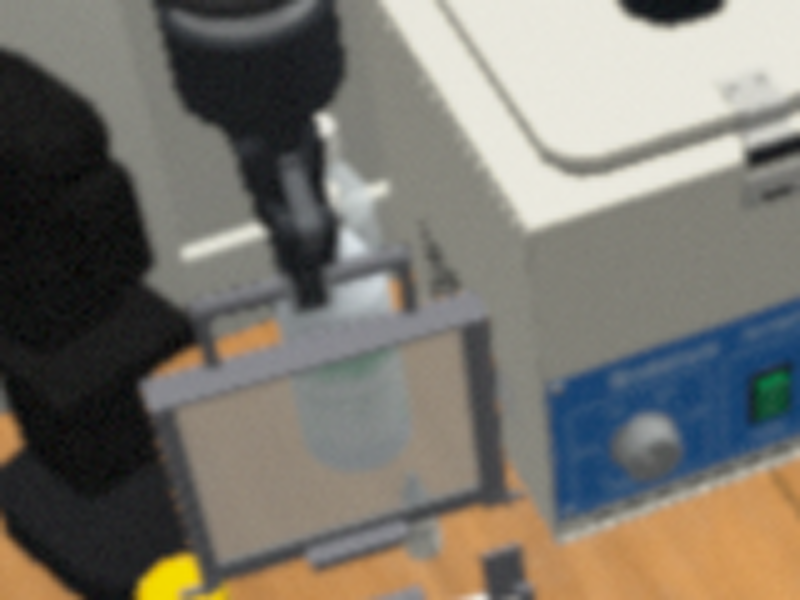

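Emit:
{"api": "arm_command", "payload": {
  "series": [
    [6,[-25,0,0],0],
    [6,[-60,15,0],0],
    [6,[-85,45,0],0],
    [6,[-95,85,0],-0.02],
    [6,[-92,130,0],-0.04],
    [6,[-86,175,0],-0.06],
    [6,[-78,220,0],-0.08],
    [6,[-68,260,0],-0.095]
  ]
}}

```text
t: 7.92
eef_pos: [0.5433, -0.1385, 0.3633]
tool_rot: [0.0, 1.0, -0.0, -0.0]
contact_force: [0.3, 0.6, -3.0]
gripper_width: 0.121
```

Emit:
{"api": "arm_command", "payload": {
  "series": [
    [6,[10,15,0],0],
    [6,[25,25,15],0],
    [6,[40,30,40],0],
    [6,[50,32,70],0],
    [6,[55,32,95],0],
    [6,[55,32,110],0],
    [6,[55,32,115],0],
    [6,[55,32,115],0]
  ]
}}

```text
t: 8.93
eef_pos: [0.599, -0.1685, 0.2493]
tool_rot: [0.0, 1.0, 0.0, 0.0]
contact_force: [0.3, -0.2, -3.2]
gripper_width: 0.118
```

```bash
python3 - <<'E'
from h import *
from station import read_camera
goto((.60,-.17,.22,0))
im=read_camera('side'); crop(im,150,90,160,160,4,'pics/d7.png')
im=read_camera('scene'); crop(im,190,70,160,160,4,'pics/s7.png')
E
```

```text
t 8.93 at [ 0.599  -0.1685  0.2493] head 0.01 zax [ 0.001 -0.    -1.   ] F [ 0.3 -0.2 -3.2] T [-0.07  0.02 -0.02] g 0.118 q [ 0.55  0.44 -0.5   1.66  0.23  1.1  -0.02]
[1.0, 1.5, 29.3] 0.0
```

View pics/d7.png

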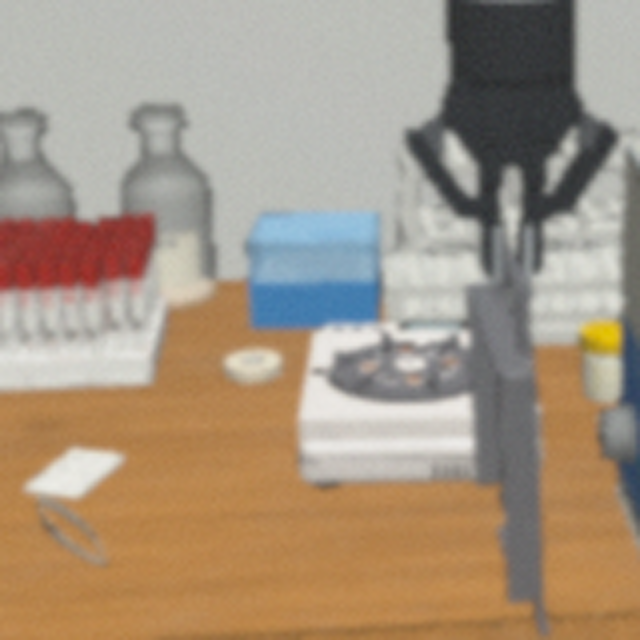

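View pics/s7.png

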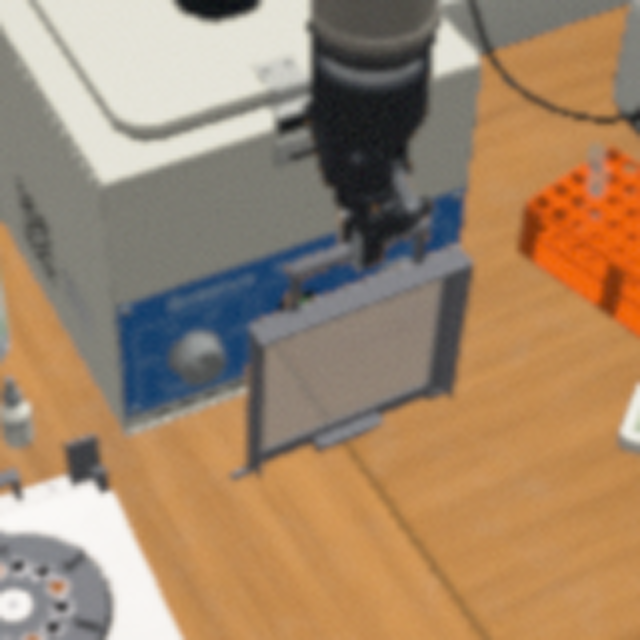

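Emit:
{"api": "arm_command", "payload": {
  "series": [
    [6,[0,0,12],0],
    [6,[0,0,20],0],
    [6,[0,0,25],0],
    [6,[-2,0,28],0],
    [6,[-4,0,30],0],
    [6,[-4,0,30],0]
  ]
}}

```text
t: 9.78
eef_pos: [0.5969, -0.1687, 0.2216]
tool_rot: [0.001, 1.0, -0.0, 0.003]
contact_force: [-0.6, 0.3, 8.9]
gripper_width: 0.122
```

```bash
python3 - <<'E'
from h import *
goto((.60,-.17,.22,0))
import numpy as np
E
```

```text
t 9.78 at [ 0.5969 -0.1687  0.2216] head -0.0 zax [ 0.006 -0.001 -1.   ] F [-0.6  0.3  8.9] T [ 0.08  0.08 -0.02] g 0.122 q [ 0.54  0.46 -0.49  1.7   0.25  1.04 -0.03]
[3.1, 1.3, 1.6] -0.0
```

Emit:
{"api": "arm_command", "payload": {
  "series": [
    [6,[0,0,-8],0],
    [6,[3,0,-10],-0.1],
    [6,[5,0,-10],-0.2],
    [6,[6,0,-10],-0.314],
    [6,[6,0,-10],-0.314],
    [6,[6,0,-4],-0.314],
    [6,[6,0,-1],-0.314],
    [6,[5,0,-1],-0.314]
  ]
}}

```text
t: 10.78
eef_pos: [0.6013, -0.1686, 0.2217]
tool_rot: [0.001, 0.988, 0.156, 0.002]
contact_force: [-0.3, 0.1, 5.1]
gripper_width: 0.116
```

```bash
python3 - <<'E'
from h import *
goto((.60,-.17,.22,18))
E
```

```text
t 10.78 at [ 0.6013 -0.1686  0.2217] head 17.92 zax [ 0.004 -0.001 -1.   ] F [-0.3  0.1  5.1] T [ 0.02  0.07 -0.02] g 0.116 q [ 0.59  0.48 -0.56  1.68  0.28  1.06  0.25]
[-1.7, 0.9, 1.7] -0.001
```

Emit:
{"api": "arm_command", "payload": {
  "series": [
    [6,[-10,0,0],0],
    [6,[-22,0,0.5],0],
    [6,[-37,0,2.5],0],
    [6,[-55,0,6.5],0],
    [6,[-73,0,12],0],
    [6,[-90,0,19],0],
    [6,[-107,0,28],0],
    [6,[-107,0,28],0]
  ]
}}

```text
t: 11.78
eef_pos: [0.4951, -0.2027, 0.1907]
tool_rot: [-0.0, 0.988, 0.155, -0.002]
contact_force: [-2.9, -0.7, 3.1]
gripper_width: 0.117
```

```bash
python3 - <<'E'
from h import *
from station import read_camera
goto((.60,-.17,.22,18))
im=read_camera('side'); crop(im,150,90,160,160,4,'pics/d8.png')
E
```

```text
t 11.78 at [ 0.4951 -0.2027  0.1907] head 17.87 zax [-0.004 -0.    -1.   ] F [-2.9 -0.7  3.1] T [-0.21  0.53  0.02] g 0.117 q [ 0.73  0.37 -0.57  1.91  0.25  0.93  0.36]
[109.7, 1.0, -29.8] -0.002
```

View pics/d8.png

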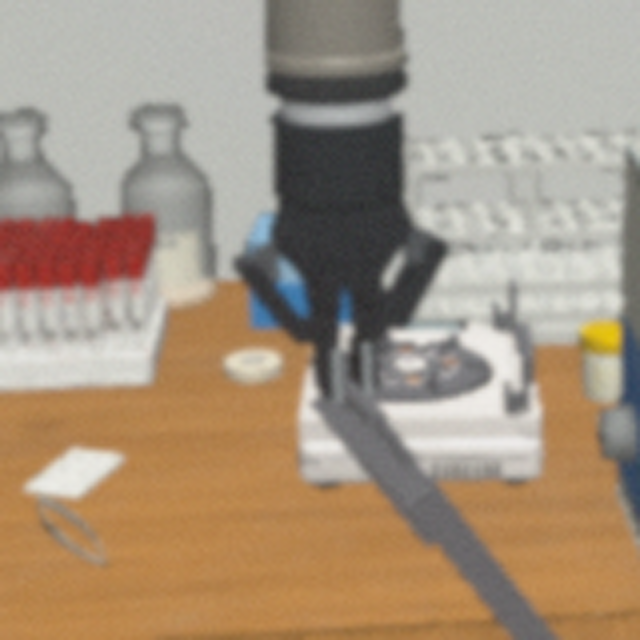

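Emit:
{"api": "arm_command", "payload": {
  "series": [
    [6,[-15,0,9],0],
    [6,[-28,0,18.5],0],
    [6,[-45,0,31],0],
    [6,[-57,0,42],0],
    [6,[-69,0,55],0],
    [6,[-80,0,69],0],
    [6,[-90,0,83],0],
    [6,[-98,0,98],0]
  ]
}}

```text
t: 12.82
eef_pos: [0.4042, -0.2322, 0.0929]
tool_rot: [0.0, 0.988, 0.156, -0.0]
contact_force: [0.9, -0.2, -0.6]
gripper_width: 0.119
```

```bash
python3 - <<'E'
from h import *
from station import read_camera
goto((.60,-.17,.0265,18))
im=read_camera('side'); crop(im,130,110,190,160,4,'pics/d9.png')
im=read_camera('scene'); crop(im,190,110,170,160,4,'pics/s9.png')
E
```

```text
t 12.82 at [ 0.4042 -0.2322  0.0929] head 17.98 zax [-0. -0. -1.] F [ 0.9 -0.2 -0.6] T [ 0.03 -0.18 -0.02] g 0.119 q [ 0.82  0.41 -0.51  2.14  0.33  0.66  0.39]
[205.4, 1.3, 66.3] -0.0
```

View pics/d9.png

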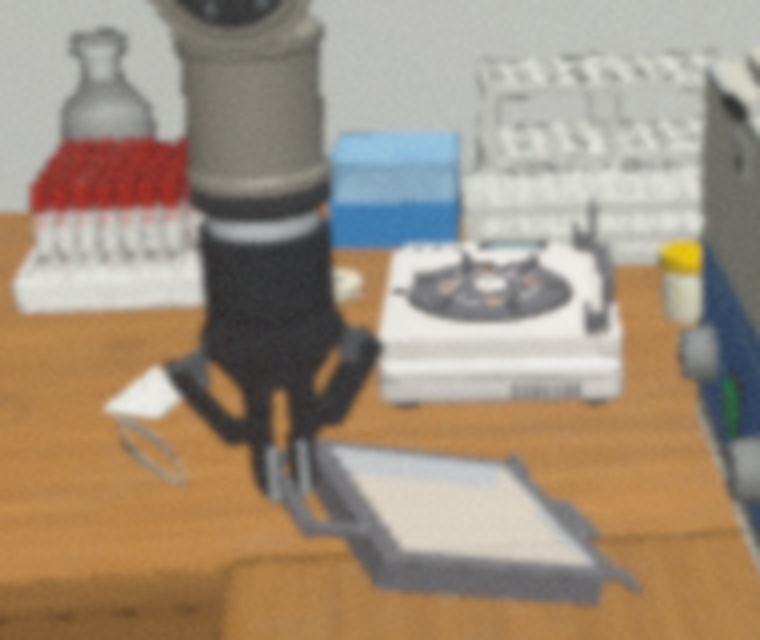

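View pics/s9.png

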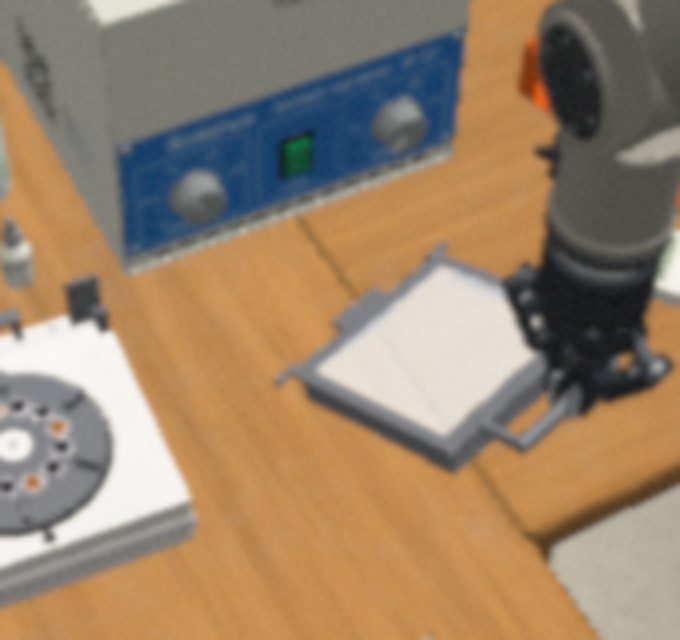

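Emit:
{"api": "arm_command", "payload": {
  "series": [
    [6,[-5,0,12],0],
    [6,[-10,0,25],0],
    [6,[-14,0,38],0],
    [6,[-17,0,51],0],
    [6,[-18,0,59],0],
    [6,[-19,0,63],0],
    [6,[-19,0,65],0],
    [6,[-19,0,65],0]
  ]
}}

```text
t: 13.92
eef_pos: [0.3854, -0.2381, 0.0288]
tool_rot: [0.0, 0.988, 0.156, -0.002]
contact_force: [-4.2, 0.8, 10.9]
gripper_width: 0.116
```

```bash
python3 - <<'E'
from h import *
from station import read_camera
goto((.60,-.17,.0265,18))
im=read_camera('side'); crop(im,130,130,190,150,4,'pics/d10.png')
E
```

```text
t 13.93 at [ 0.3854 -0.2381  0.0288] head 17.96 zax [-0.003 -0.001 -1.   ] F [-4.2  0.8 10.9] T [ 0.12  0.79 -0.05] g 0.116 q [ 0.77  0.51 -0.43  2.2   0.44  0.51  0.32]
[225.2, 1.4, 1.6] -0.001
```

View pics/d10.png

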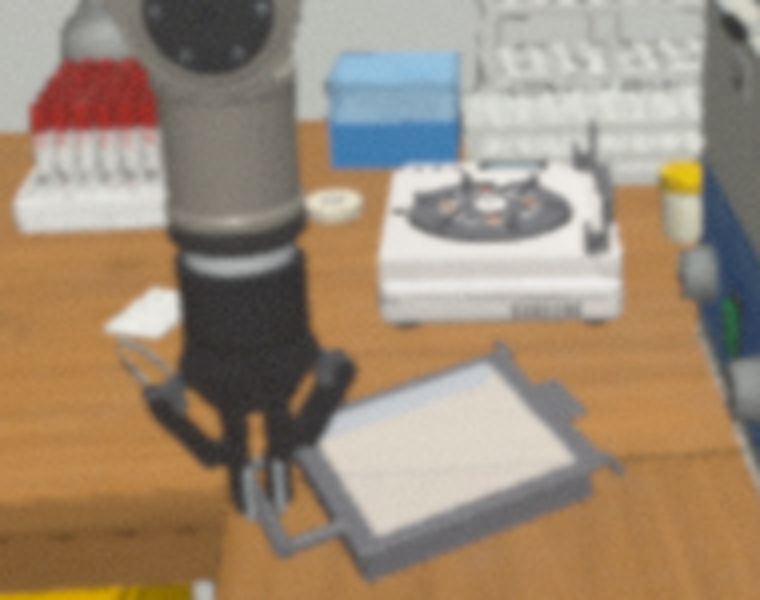

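Emit:
{"api": "arm_command", "payload": {
  "series": [
    [6,[0,0,-1],0],
    [12,[1,0,-2],0],
    [26,[1,0,-2],0],
    [26,[1,0,-2],0],
    [26,[1,0,-12],0],
    [26,[1,0,-40],0],
    [26,[1,0,-90],0],
    [26,[1,0,-150],0]
  ]
}}

```text
t: 14.98
eef_pos: [0.387, -0.237, 0.1802]
tool_rot: [-0.001, 0.988, 0.157, -0.001]
contact_force: [0.8, -1.8, -0.2]
gripper_width: 0.301
```

```bash
python3 - <<'E'
from h import *
from station import read_camera
goto((.50,.10,.26,-5.3))
im=read_camera('side'); crop(im,130,130,190,150,4,'pics/d11.png')
E
```

```text
t 14.97 at [ 0.387  -0.237   0.1802] head 18.01 zax [-0.001  0.001 -1.   ] F [ 0.8 -1.8 -0.2] T [-0.09 -0.13 -0.03] g 0.301 q [ 0.94  0.26 -0.6   2.1   0.19  0.84  0.54]
[211.6, -285.7, -79.4] 0.407
```

View pics/d11.png

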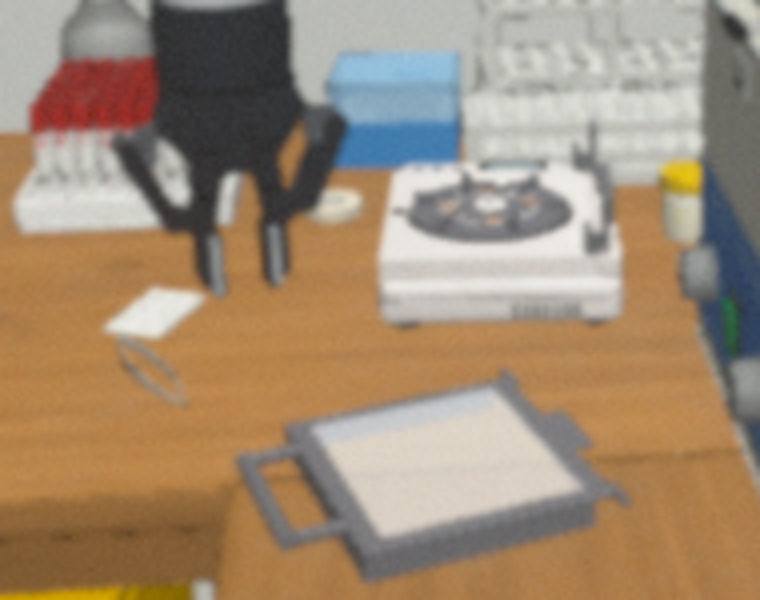

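Emit:
{"api": "arm_command", "payload": {
  "series": [
    [26,[40,-20,-60],0.05],
    [26,[90,-70,-80],0.1],
    [26,[130,-130,-80],0.2],
    [26,[160,-190,-80],0.3],
    [26,[190,-235,-80],0.407],
    [26,[210,-250,-80],0.407],
    [26,[210,-250,-80],0.407],
    [26,[210,-250,-80],0.407]
  ]
}}

```text
t: 16.02
eef_pos: [0.5098, 0.0646, 0.2588]
tool_rot: [0.0, 0.999, -0.046, -0.0]
contact_force: [-0.1, -0.6, 0.4]
gripper_width: 0.307
```

```bash
python3 - <<'E'
from h import *
from station import read_camera
import pickle
goto((.50,.10,.26,-5.3))
m=camera_model('wrist'); pickle.dump(m,open('w12.pkl','wb')); print(-m['R'].T@m['t'])
im=read_camera('wrist'); cv2.imwrite('pics/w12raw.png',im); cv2.imwrite('pics/w12.png',cv2.resize(im,(800,600),interpolation=cv2.INTER_CUBIC))
E
```

```text
t 16.02 at [0.5098 0.0646 0.2588] head -5.32 zax [-0.001 -0.001 -1.   ] F [-0.1 -0.6  0.4] T [-0.01  0.03 -0.01] g 0.307 q [ 0.38  0.28 -0.74  1.88  0.22  1.06 -0.54]
[-13.1, -34.4, -1.2] -0.0
[0.51680911 0.13401433 0.38591019]
```

View pics/w12.png

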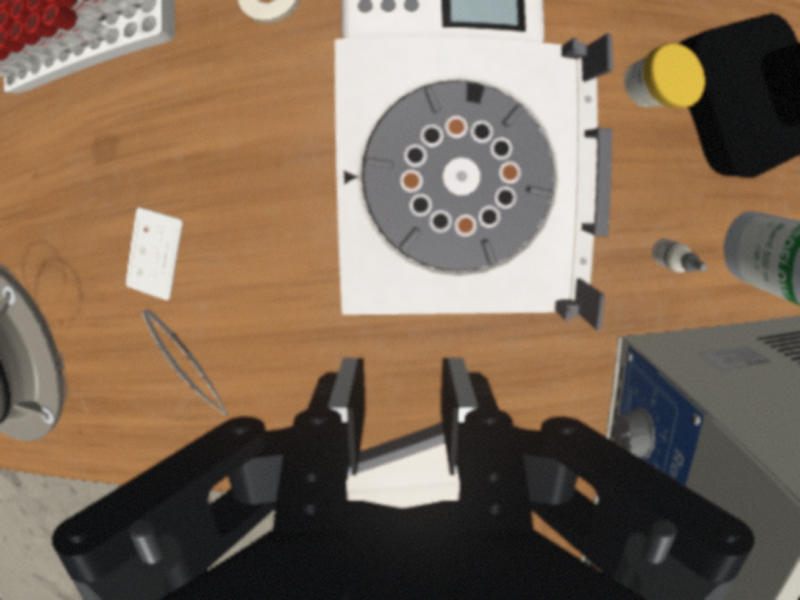

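```bash
cat > tt.py <<'E'
from h import *
def measure(im,m,hub_guess=(.557,.1245)):
    # rectify plane z=.066 top view, 0.25mm/px about guess
    S=4000; n=800
    u=np.zeros((n,n),np.float32);v=u.copy()
    jj,ii=np.meshgrid(np.arange(n),np.arange(n))
    X=hub_guess[0]+(jj-n/2)/S; Y=hub_guess[1]-(ii-n/2)/S
    R=m['R'];t=m['t'];P=np.stack([X,Y,np.full_like(X,.066)],-1)@R.T+t
    r=np.hypot(P[...,0],P[...,1]);th=np.arctan2(r,P[...,2]);f=K(m)
    mu=(m['cx']+f*th*P[...,0]/r).astype(np.float32);mv=(m['cy']+f*th*P[...,1]/r).astype(np.float32)
    return cv2.remap(im,mu,mv,cv2.INTER_CUBIC),S,n
E
python3 - <<'E'
from tt import *
import pickle
m=pickle.load(open('w12.pkl','rb'));im=cv2.imread('pics/w12raw.png')
o,S,n=measure(im,m); cv2.imwrite('pics/top12.png',cv2.resize(o,(600,600)))
g=cv2.cvtColor(o,cv2.COLOR_BGR2GRAY)
mask=(g<165).astype(np.uint8)
cs,_=cv2.findContours(mask,cv2.RETR_EXTERNAL,cv2.CHAIN_APPROX_NONE)
for c in cs:
    a=cv2.contourArea(c)
    if a>400:
        (x,y),r=cv2.minEnclosingCircle(c);M=cv2.moments(c)
        w=lambda p:(.557+(p[0]-n/2)/S,.1245-(p[1]-n/2)/S)
        print(a,'encl',np.round(w((x,y)),4),r/S,'cent',np.round(w((M['m10']/M['m00'],M['m01']/M['m00'])),4), 'minx',np.round(w(c[c[:,0,0].argmin(),0]),4),'maxx',np.round(w(c[c[:,0,0].argmax(),0]),4))
E
```

```text
794.0 encl [0.48   0.1319] 0.005775946617126465 cent [0.4791 0.132 ] minx [0.4755 0.1338] maxx [0.4858 0.1312]
14834.5 encl [0.6384 0.0841] 0.06215331649780274 cent [0.6479 0.0556] minx [0.62   0.0257] maxx [0.6568 0.1435]
967.0 encl [0.6533 0.1505] 0.006469378471374512 cent [0.6525 0.1519] minx [0.6473 0.1525] maxx [0.6568 0.147 ]
232537.5 encl [0.5547 0.1246] 0.06876505279541016 cent [0.555  0.1248] minx [0.4863 0.1312] maxx [0.6233 0.1192]
8603.5 encl [0.6406 0.2081] 0.022984375 cent [0.6459 0.213 ] minx [0.6238 0.2205] maxx [0.6568 0.1918]
46636.0 encl [0.5146 0.1246] 0.11530681610107422 cent [0.4696 0.1273] minx [0.457  0.2245] maxx [0.5722 0.0247]
```

View pics/top12.png

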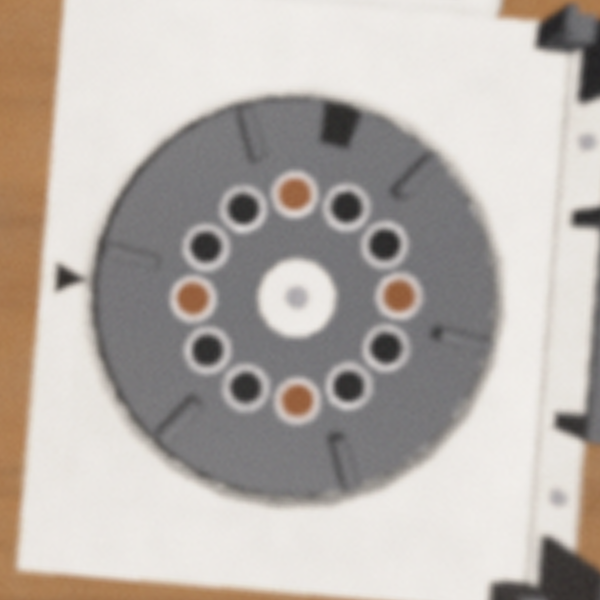

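```bash
python3 - <<'E'
from h import *
goto((.5174,.0849,.13,-43.9),(.5174,.0849,.087,-43.9))
E
```

```text
t 16.07 at [0.5098 0.0638 0.2587] head -5.41 zax [-0.001 -0.001 -1.   ] F [ 0.3 -0.3  0.9] T [-0.05  0.04  0.01] g 0.305 q [ 0.38  0.28 -0.74  1.89  0.22  1.06 -0.54]
[5.6, -21.9, 128.7] 0.672
[5.7, -21.9, 171.7] 0.672
```

Emit:
{"api": "arm_command", "payload": {
  "series": [
    [18,[5.6,-21.5,40],0.18],
    [18,[5.6,-21.5,80],0.36],
    [18,[5.6,-21.5,110],0.54],
    [18,[5.6,-21.5,128],0.672],
    [18,[5.6,-21.5,128],0.672],
    [18,[5.6,-21.5,128],0.672]
  ]
}}

```text
t: 16.82
eef_pos: [0.5183, 0.0852, 0.1317]
tool_rot: [-0.0, 0.928, -0.373, 0.001]
contact_force: [0.4, -0.2, 0.9]
gripper_width: 0.215
```

```bash
python3 - <<'E'
from h import *
from station import read_camera
goto((.5174,.0849,.087,-43.9))
im=read_camera('wrist'); cv2.imwrite('pics/w13.png',cv2.resize(im,(800,600),interpolation=cv2.INTER_CUBIC))
m=camera_model('wrist');print(np.array(proj('wrist',(.5174,.0849,.077),m))*1.5625)
E
```

```text
t 16.82 at [0.5183 0.0852 0.1317] head -43.77 zax [ 0.001 -0.    -1.   ] F [ 0.4 -0.2  0.9] T [-0.05 -0.06 -0.02] g 0.215 q [ 0.16  0.44 -0.54  1.99  0.31  0.8  -1.33]
[-0.4, 0.9, 44.7] 0.002
[399.31075439 341.59331127]
```

View pics/w13.png

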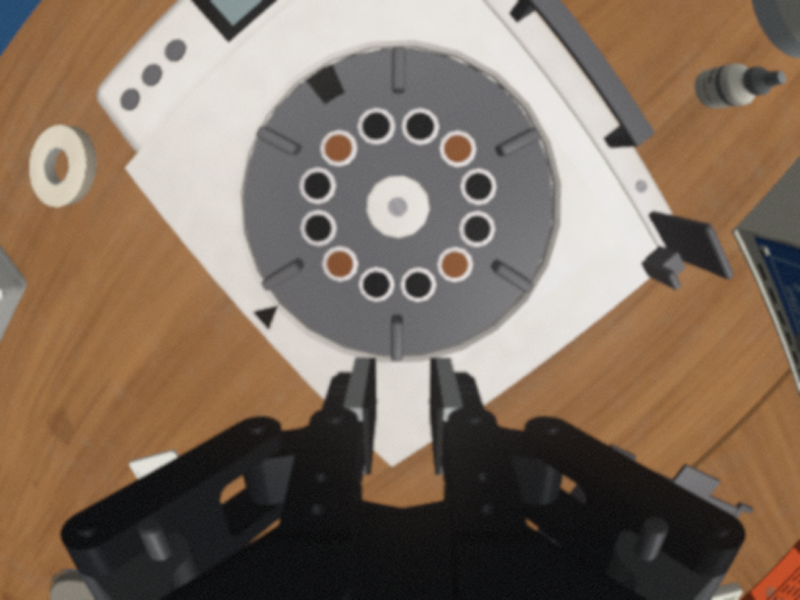

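Emit:
{"api": "arm_command", "payload": {
  "series": [
    [18,[-1,1,25],0],
    [18,[-1,1,40],0],
    [18,[-1,1,44],0],
    [12,[-1,1,44],0],
    [12,[-1,1,44],0],
    [12,[-1,1,44],0]
  ]
}}

```text
t: 17.62
eef_pos: [0.5168, 0.0861, 0.0873]
tool_rot: [-0.0, 0.928, -0.373, 0.0]
contact_force: [0.1, -0.0, 0.0]
gripper_width: 0.136
```

```bash
python3 - <<'E'
from h import *
from station import read_camera
a0=226.1;H=np.array([.5562,.1253])
# arc targets, TCP angle lead
T=[]
for d in [8,16,24,32,40,48,56]:
    a=np.radians(a0+d); T.append((*(H+.056*np.array([np.cos(a),np.sin(a)])),.087,a0+d-270))
goto(*T)
im=read_camera('wrist'); cv2.imwrite('pics/w14.png',cv2.resize(im,(800,600),interpolation=cv2.INTER_CUBIC))
E
```

```text
t 17.62 at [0.5168 0.0861 0.0873] head -43.83 zax [ 0.001  0.    -1.   ] F [ 0.1 -0.   0. ] T [-0.06  0.01  0.02] g 0.136 q [ 0.12  0.5  -0.51  2.02  0.37  0.71 -1.38]
[9.0, -0.1, 0.3] -0.138
[16.6, -1.8, 0.4] -0.278
[24.0, -4.4, 0.4] -0.418
[30.9, -8.1, 0.4] -0.557
[37.2, -12.7, 0.4] -0.697
[42.8, -18.1, 0.4] -0.837
[47.6, -24.2, 0.4] -0.976
```

View pics/w14.png

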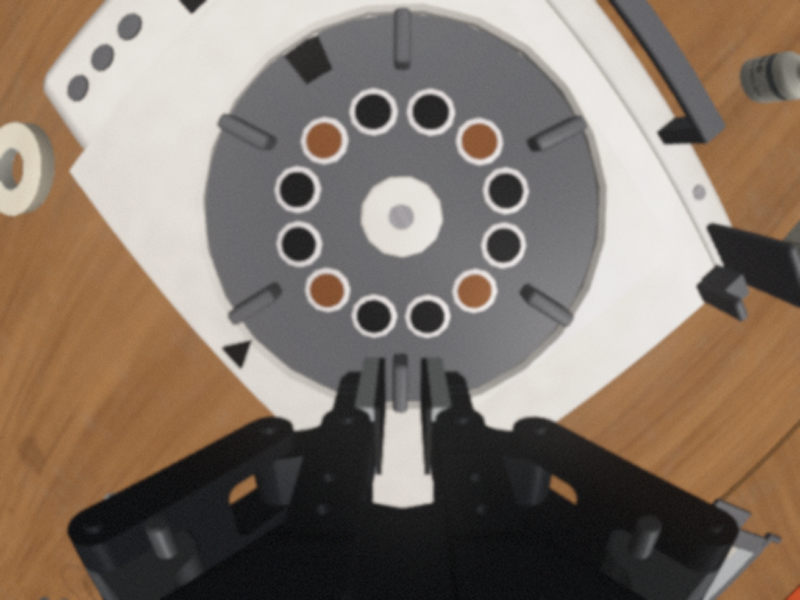

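Emit:
{"api": "arm_command", "payload": {
  "series": [
    [12,[8.5,0,0],-0.138],
    [12,[16.5,-1.7,0],-0.278],
    [12,[24,-4.4,0],-0.418],
    [12,[31,-8,0],-0.557],
    [12,[37,-12.6,0],-0.697],
    [12,[43,-18,0],-0.837],
    [12,[47.6,-24,0],-0.976],
    [12,[47.6,-24,0],-0.976]
  ]
}}

```text
t: 18.68
eef_pos: [0.5677, 0.0702, 0.0868]
tool_rot: [-0.0, 0.995, 0.104, 0.0]
contact_force: [0.1, -1.1, 0.2]
gripper_width: 0.138
```

```bash
python3 - <<'E'
from h import *
from station import read_camera
a0=226.1;H=np.array([.5562,.1253])
T=[]
for d in [64,72,80,88,96,100,101]:
    a=np.radians(a0+d); T.append((*(H+.056*np.array([np.cos(a),np.sin(a)])),.087,a0+d-270))
goto(*T)
im=read_camera('wrist'); cv2.imwrite('pics/w15.png',cv2.resize(im,(800,600),interpolation=cv2.INTER_CUBIC))
E
```

```text
t 18.68 at [0.5677 0.0702 0.0868] head 11.99 zax [ 0.     0.001 -1.   ] F [ 0.1 -1.1  0.2] T [ 0.   -0.   -0.01] g 0.138 q [ 0.31  0.62 -0.72  1.89  0.55  0.83 -0.49]
[8.1, -0.8, -0.2] -0.142
[15.7, -2.4, -0.2] -0.281
[23.0, -5.1, -0.2] -0.421
[29.9, -8.8, -0.2] -0.56
[36.2, -13.4, -0.2] -0.7
[39.1, -16.0, -0.2] -0.77
[39.8, -16.7, -0.2] -0.787
```

View pics/w15.png

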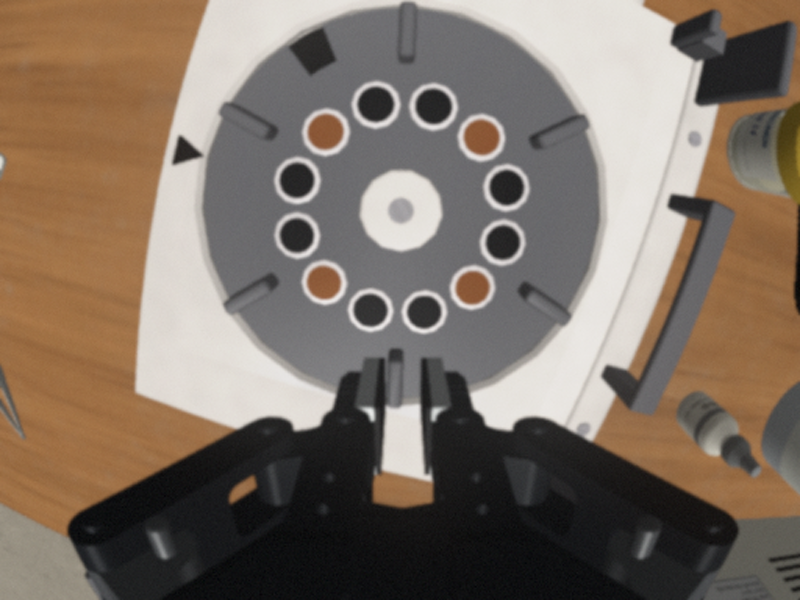

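```bash
python3 - <<'E'
from h import *
m=camera_model('wrist');k=1.5625
P=lambda x,y,z: onz('wrist',(x+.5)/k-.5,(y+.5)/k-.5,z,m)
h=P(401,210,.066)
for n,p in dict(notch=(313,50),).items():
    d=P(*p,.066)-h;print(n,h,np.hypot(d[0],d[1]),np.degrees(np.arctan2(d[1],d[0])))
d=P(186,151,.0635)-h;print('arrow',np.degrees(np.arctan2(d[1],d[0])),d)
d=P(396,372,.077)-h;print('rib',np.degrees(np.arctan2(d[1],d[0])),d)
E
```

```text
notch [0.55528672 0.12528372 0.066     ] 0.05978423094267558 129.71914137227776
arrow 174.7795654212654 [-0.07685158  0.00702168 -0.0025    ]
rib -79.96836534241979 [ 0.00887115 -0.05014888  0.011     ]
```

Emit:
{"api": "arm_command", "payload": {
  "series": [
    [12,[8,-0.6,0],-0.14],
    [12,[15.7,-2.3,0],-0.281],
    [12,[23,-5,0],-0.421],
    [12,[30,-8.7,0],-0.56],
    [12,[36,-13.3,0],-0.7],
    [12,[38.5,-15.4,0],-0.752],
    [12,[38.5,-15.4,0],-0.752],
    [12,[38.5,-15.4,0],-0.752]
  ]
}}

```text
t: 19.73
eef_pos: [0.6016, 0.0934, 0.0869]
tool_rot: [0.0, 0.887, 0.462, -0.0]
contact_force: [0.0, -0.0, 0.8]
gripper_width: 0.142
```

```bash
python3 - <<'E'
from h import *
from station import read_camera
import pickle
a0=226.1;H=np.array([.5562,.1253])
T=[]
for d in [100,101,102]:
    a=np.radians(a0+d); T.append((*(H+.056*np.array([np.cos(a),np.sin(a)])),.087,a0+d-270))
goto(*T)
pickle.dump(camera_model('wrist'),open('w16.pkl','wb'))
im=read_camera('wrist'); cv2.imwrite('pics/w16.png',cv2.resize(im,(800,600),interpolation=cv2.INTER_CUBIC))
E
```

```text
t 19.73 at [0.6016 0.0934 0.0869] head 55.06 zax [ 0. -0. -1.] F [ 0.  -0.   0.8] T [ 0.01 -0.08 -0.02] g 0.142 q [ 0.37  0.73 -0.88  1.8   0.69  0.95  0.15]
[1.2, 0.5, -0.1] -0.018
[2.2, 0.5, -0.1] -0.036
[3.1, 0.5, -0.1] -0.053
```

View pics/w16.png

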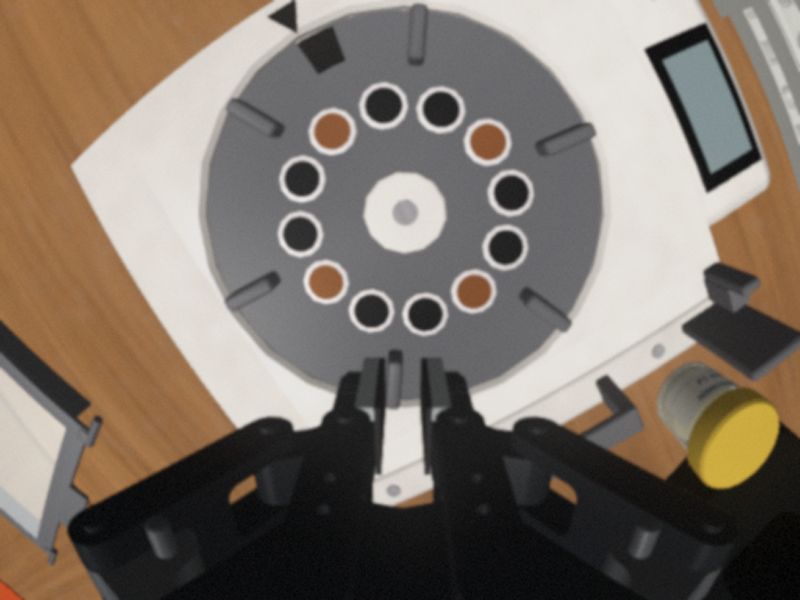

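```bash
cat > ang.py <<'E'
from h import *
import sys
def ang(m,hub,notch,arrow,k=1.5625):
    P=lambda p,z: onz('wrist',(p[0]+.5)/k-.5,(p[1]+.5)/k-.5,z,m)
    h=P(hub,.066); r=[]
    for p,z in ((notch,.066),(arrow,.064)):
        d=P(p,z)-h; r.append(np.degrees(np.arctan2(d[1],d[0]))%360); print(h[:2].round(4),np.hypot(*d[:2]).round(4),r[-1].round(2))
    print('still to turn CCW',r[1]-r[0])
E
python3 - <<'E'
from ang import *
import pickle
m=pickle.load(open('w16.pkl','rb'))
ang(m,(405,212),(322,50),(286,15)); ang(m,(405,212),(322,50),(297,31))
E
```

```text
[0.5557 0.1255] 0.0595 171.26
[0.5557 0.1255] 0.0779 175.02
still to turn CCW 3.755791917461039
[0.5557 0.1255] 0.0595 171.26
[0.5557 0.1255] 0.0705 174.81
still to turn CCW 3.5439778685080796
```

Emit:
{"api": "arm_command", "payload": {
  "series": [
    [12,[1.5,0,0],-0.03],
    [12,[3.4,-0.1,0],-0.061],
    [12,[3.4,-0.1,0],-0.061],
    [12,[3.4,-0.1,0],-0.061]
  ]
}}

```text
t: 20.27
eef_pos: [0.6037, 0.0964, 0.0868]
tool_rot: [-0.0, 0.872, 0.49, 0.0]
contact_force: [-1.1, -0.3, -0.5]
gripper_width: 0.142
```

```bash
python3 - <<'E'
from h import *
from station import read_camera
import pickle
goto()
pickle.dump(camera_model('wrist'),open('w17.pkl','wb'))
im=read_camera('wrist'); crop(im,110,0,280,210,2.857,'pics/w17.png')
E
```

```text
t 20.27 at [0.6037 0.0964 0.0868] head 58.66 zax [ 0.  0. -1.] F [-1.1 -0.3 -0.5] T [-0.04  0.06  0.02] g 0.142 q [ 0.37  0.74 -0.89  1.79  0.7   0.95  0.2 ]
```

View pics/w17.png

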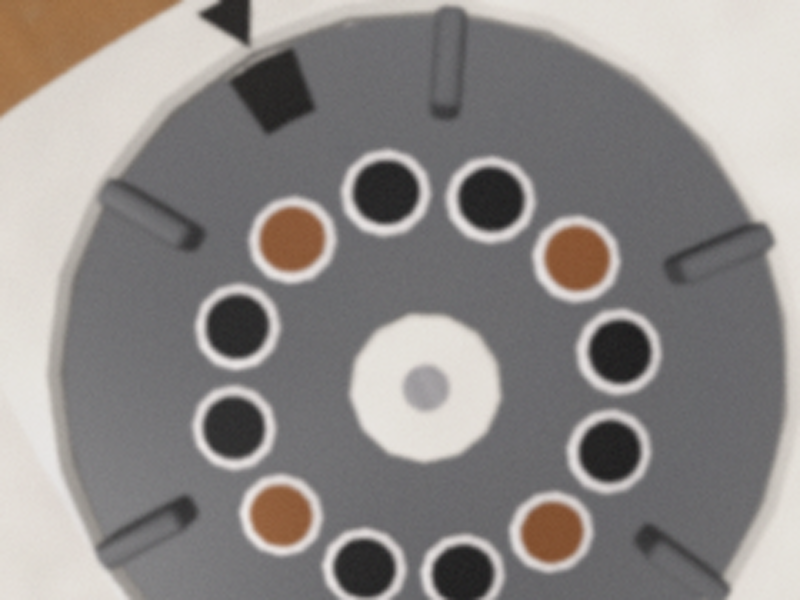

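```bash
python3 - <<'E'
from ang import *
import pickle
m=pickle.load(open('w17.pkl','rb')); s=2.857
c=lambda x,y:(x+110*s,y)
ang(m,c(426,388),c(273,90),c(232,18),s); ang(m,c(426,388),c(273,90),c(250,46),s)
E
```

```text
[0.5558 0.1255] 0.0599 174.9
[0.5558 0.1255] 0.0772 175.26
still to turn CCW 0.3607563548490873
[0.5558 0.1255] 0.0599 174.9
[0.5558 0.1255] 0.0703 174.91
still to turn CCW 0.011338820297794427
```

Emit:
{"api": "arm_command", "payload": {
  "series": [
    [12,[-1.2,0,0],0],
    [16,[-1.2,0,0],0],
    [16,[-1.2,0,0],0],
    [16,[-1.2,0,-12],0],
    [16,[-1.2,0,-50],0],
    [16,[-1.2,0,-100],0.18],
    [16,[-1.2,0,-150],0.36],
    [16,[-1.2,0,-180],0.54]
  ]
}}

```text
t: 21.32
eef_pos: [0.6036, 0.0962, 0.2707]
tool_rot: [-0.0, 0.971, 0.237, 0.002]
contact_force: [0.6, 0.5, -0.1]
gripper_width: 0.186
```

```bash
python3 - <<'E'
from h import *
goto((.51,.065,.27,-5.3))
E
```

```text
t 21.32 at [0.6036 0.0962 0.2707] head 27.43 zax [ 0.004  0.001 -1.   ] F [ 0.6  0.5 -0.1] T [-0.02 -0.06 -0.06] g 0.186 q [ 0.4   0.5  -0.91  1.65  0.42  1.2  -0.13]
[-97.5, -15.4, 0.3] 0.571
```

Emit:
{"api": "arm_command", "payload": {
  "series": [
    [16,[-30,-5,0],0.15],
    [16,[-60,-10,0],0.3],
    [16,[-85,-15,0],0.45],
    [16,[-97,-15,0],0.57],
    [16,[-97,-15,0],0.57],
    [16,[-97,-15,0],0.57]
  ]
}}

```text
t: 22.08
eef_pos: [0.5107, 0.0639, 0.2674]
tool_rot: [-0.0, 0.999, -0.042, 0.001]
contact_force: [0.7, 0.1, -0.5]
gripper_width: 0.189
```

```bash
python3 - <<'E'
from h import *
from station import read_camera
import pickle
goto()
pickle.dump(camera_model('wrist'),open('w18.pkl','wb'))
im=read_camera('wrist'); crop(im,200,0,200,150,4,'pics/w18.png')
cv2.imwrite('pics/s18.png',read_camera('scene'))
E
```

```text
t 22.07 at [0.5107 0.0639 0.2674] head -4.77 zax [ 0.001  0.    -1.   ] F [ 0.7  0.1 -0.5] T [ 0.04 -0.03 -0.01] g 0.189 q [ 0.47  0.3  -0.85  1.87  0.25  1.08 -0.56]
```

View pics/w18.png

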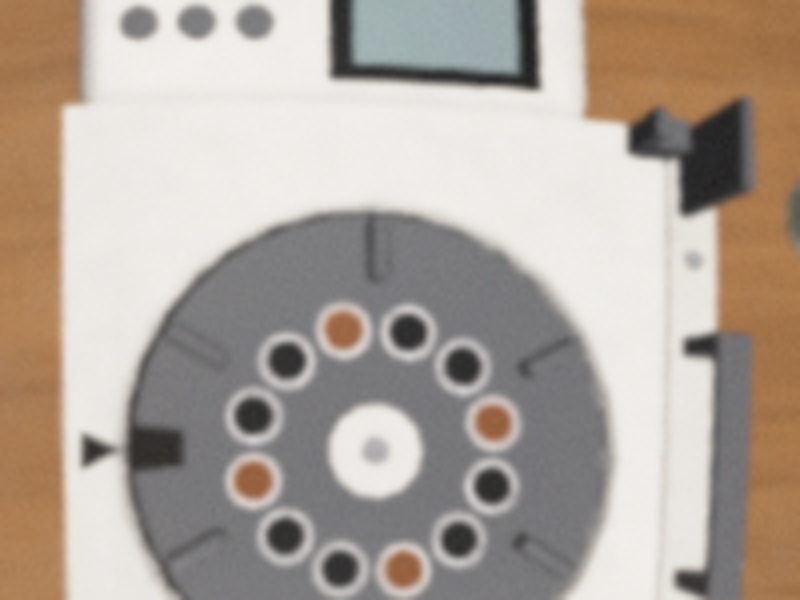

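View pics/s18.png

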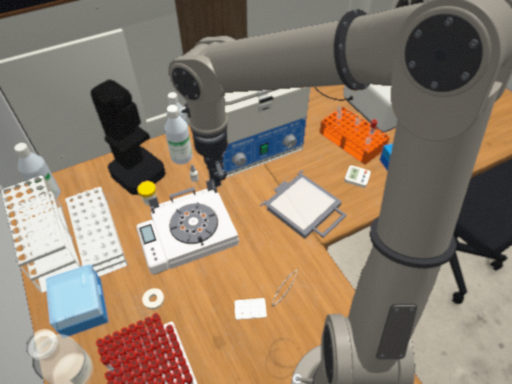

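```bash
python3 - <<'E'
from ang import *
import pickle
m=pickle.load(open('w18.pkl','rb')); s=4
ang(m,(375+800,451),(157+800,449),(97+800,450),s)
from station import bot
print(bot.hand_in())
E
```

```text
[0.5558 0.1252] 0.0597 174.94
[0.5558 0.1252] 0.0765 175.02
still to turn CCW 0.08673656512291927
the job is handed in; nothing more can be done
None
```

I did the whole job in the order asked and handed it in at about 22 s, against the 61 s limit. I swung the cover up to vertical, lifted it off its hinges and laid it flat, skirt down, on the bench to the right. I then turned the turntable about 99° counter-clockwise by pushing one rib between the loosely open fingers.

- **Turntable:** the last picture, with the gripper well clear, puts the notch within about 0.1° of the direction from the turntable's centre to the arrowhead. Close-ups just before I let go gave 0° to 0.4°.
- **Unit's direction:** the bar (-5.6°), the arrowhead (-5.0°) and the deck edges (-4.2° to -4.5°) gave slightly different directions for the unit. I aimed for the arrowhead itself.
- **Cover:** it lies flat and still. It spans the seam between the two bench tops, which measured as level with each other.
- **Other things:** in the last pictures, the bystanders in view look where they were. I checked this only by eye.
- **Forces:** the readings I took stayed at 11 N or less.

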